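# Set up a folding display case and stand a wood sample in it

## Robot

A 6-joint arm with a two-finger parallel gripper is mounted at the origin on the work surface. World frame = base frame: x ahead of the robot, y to its left, z up, the work surface at z = 0. Lengths are in m, angles in rad, forces in N, time in s.
With the tool pointing down it reaches from about 0.35 to 0.85 m from the base axis. Payload 8.1 kg.
Tool frame: the origin (TCP) lies on the mounting face of the last link; the fingertips stand 186 mm ahead of it and the grasp point (between the pads) lies 167 mm ahead of it; z points along the fingers, y is the direction in which the jaws open and shut (so a half turn about z gives the same grasp; the last joint's range is limited). The gripper opens to 93 mm and grips with 3 to 60 N. Pads are 15 mm wide; open, the fingers measure 128 mm over their backs; the gripper's body (75 mm by 188 mm) begins 65 mm behind the grasp point.
Start: joints at [1.037, 0.13, 1.488, -0, 1.523, -0.085], TCP at [0.26, 0.541, 0.405] pointing down, gripper open.
Joint ranges: [-2.96, 2.96], [-0.89, 2.26], [0.02, 2.5], [-1.34, 4.48], [0, 2.73], [-2.66, 2.66]. Speed limits (rad/s): [2.39, 2.39, 2.79, 3.14, 3.14, 3.14].

## Interface

Orientations are given as a rotation vector (axis times angle).
In Python, from plant import robot, read_camera, spotter gives the robot as it stands.
- The arm moves only by the tool arm_command, never from a script. Its arguments are lists of equal length, an entry for each row: "xyz": the shift along the world's x, y, z in cm, a list of three; "turn": the turn, a rotation vector about the world's x, y, z in rad, a list of three. A call has 1 to 12 rows; each row shifts and turns the commanded pose from where the row before left it; what a row does not reach is not made up. A row lasts 1/8 s, in which the tool goes at most 62.5 mm and 10.7 degrees, less where a joint would pass 70% of its speed; a pose out of reach is approached as far as the arm can. A call is refused whole if a number of a shift passes 6.25 or a number of a turn 0.188, either way. A call with a gripper value outside its range is refused whole. "gripper" is the finger opening in cm, from 0 to 9.3, set as the call begins (left out, the last holds). The fingers move at their own pace and stop on an object; "force" is the grip in N (left out, the last holds). Time passes only in rows, so rows that do not move let the fingers close. It gives the time, the measured TCP pose, the force and the opening at its end, in the units of the state.
- robot.read_state(): the state, without advancing time (a new reading comes with each control period).
- read_camera(name): name is "side" or "top" or "wrist"; returns a dict with "frame" (420x560x3 uint8, red, green, blue), "z_map" (420x560 float32, m along the optical axis (not along the pixel's ray), 0 where there is no reading), "fx", "fy", "cx", "cy" (pixels), "eye" and "orientation" of the camera in the world. Camera axes: x right, y down, z forward; pixel columns grow to the right and rows downward; lengths in m; the calibration is good to about 2 mm. The wrist camera is an equidistant fisheye: a pixel r from the principal point sees the ray r / f radians off the axis. A picture is of the moment at which its call begins.
- robot.close_job(): hands the job in, once; it reports no verdict.
Trained networks look in a picture, given as the dict that the camera call returned (one of the last four; its "shot" number tells which), for a name from the list of things; names that differ only in an ending like _2 or _b are one class to them, and where a whole thing is asked for, a point or a joint stands for the part that bears it (a point fixed in the world has none). Each returns a list of dicts, best first, with "confidence" (0 to 1); they miss things now and then, are a little off and sometimes report something else, mostly with a low value. They report only what shows in the picture. A call takes as long as a camera call. They do not tell look-alikes from the thing itself.
- spotter.masks_of(picture, query): "pixels" (420x560 bool, what is visible of it) and "centre" ([row, column] in pixels, amid what is visible of it).
The state is a dict: "t": time; "q": joint angles; "dq": joint speeds; "joint_torque": joint torques, N m; "tool_pos": TCP position; "orientation": TCP orientation; "force": force on the tool from outside, world axes, zero at the start; "wrist_torque": the same for the moment, N m; "opening": finger opening in m.
Only numpy, scipy, OpenCV 4.12 (cv2) and the standard library are available. Lean on these libraries where they do the work, as an engineer would, in place of code of your own. Each camera call takes 0.05 s, during which the arm holds its last target. There are 200 camera calls.

## Task

Put the pale wood sample with the white label on show: fold both green side walls of the display case fully upright, and stand the sample on its plain short end in the middle of the case floor, on its own, with the label at the top and facing squarely out of the open front. Set it down gently rather than dropping it, let go, and leave everything else on the table where it is.

Things in the scene. Friction and masses are not known exactly. Their poses are not given: they have to be found in the camera images.
- board: the sample: flat pale wood board 120 x 56 x 24 mm (x, y, z), about 0.1 kg, lying on the table. Origin at its centre. +x points to the end with the white paper label (30 x 44 mm, on the +z face), -x to the plain end; +z is the labelled face, upward at the start.
- board_label (a point): the centre of the white label: 40 mm from the board's centre towards the label end, on the labelled face
- case: display case fixed to the table. Plywood floor 160 x 190 x 12 mm (x, y, z), open front towards its -x, fixed green back wall across its +x edge (inner face at x = +70 mm, 82 mm high), a hinged green side wall along each of the +y and -y edges. Origin: middle of the floor's underside, on the table.
- case_floor (a point): middle of the case floor's upper surface, 12 mm above the table; axes as the case
- case_front (a point): middle of the floor's open front edge, on the upper surface, 80 mm from case_floor towards -x of the case
- wall_left (a joint): hinge of the green side wall on the case's +y edge (rad): 0 = flat outward, 1.571 = fully upright, at its stop. Wall 150 mm long (along case x), 70 mm from hinge to free edge, 8 mm thick (upright: 5 mm of it outside the hinge line), yellow line near the free edge. A friction hinge, it stays where left; it starts part-way up and can be pushed up from outside.
- wall_left_hinge (a point): middle of the left wall's hinge line: 97 mm from the case's middle, 10 mm above the table
- wall_left_edge (a point): middle of the left wall's free edge, moves with the wall
- wall_right (a joint): the same for the wall on the case's -y edge: 0 = flat outward, 1.571 = fully upright
- wall_right_hinge (a point): middle of the right wall's hinge line: 97 mm from the case's middle, 10 mm above the table
- wall_right_edge (a point): middle of the right wall's free edge, moves with the wall
- dark_board: bystander: dark wood board without a label, 120 x 56 x 24 mm, lying flat; origin at its centre
- step_block: bystander: standing stepped wood block 55 x 55 x 60 mm; origin under its centre
- log_slice: bystander: lying slice of log, 100 mm across, 35 mm high; origin under its centre
- log_stub: bystander: standing piece of branch, 68 mm across, 70 mm high; origin under its centre
- chip_jar: bystander: amber jar with white cap, 76 mm across, 90 mm high; origin under its centre
- calliper: bystander: green calliper lying flat, 190 mm long along its x, jaws 66 mm to its +y, up to 10 mm high; origin under its bar
- magnifier: bystander: hand magnifier lying flat, lens 68 mm across 80 mm along +x from its origin, 10 mm high
There are look-alikes about, which are no part of the job. Leave any purple or red look-alike of the board alone.

How it is judged:
At the end, for the whole second after the job is handed in: Both side walls above 1.48 rad. The board rests, released, on its plain end on the case floor: label end up, within 0.06 rad of vertical, centre within 35 mm of the floor's middle along case x and y and 54 to 66 mm above the floor, label facing the open front within 0.26 rad (value of joint each of wall_left, wall_right above 1.48 rad and angle between board's own x axis and vertical below 0.06 rad and x of board in the frame of case_floor between -0.035 and 0.035 m and y of board in the frame of case_floor between -0.035 and 0.035 m and z of board in the frame of case_floor between 0.054 and 0.066 m and angle between the z axis of board and the x axis of case, either way round below 0.26 rad and z of case_front in the frame of board above 0 m and linear speed of board below 0.02 m/s and angular speed of board below 0.1 rad/s); the robot touches nothing.
It fails at once if another thing on the table was moved by more than 30 mm (distance of any of dark_board, step_block, log_slice, log_stub, chip_jar, calliper, magnifier from where it was at the start of the episode above 0.03 m).
It fails at once if the board was dropped or struck hard on the case (contact force above 60 N) (contact force between board and case above 60 N).
It also fails if it takes over 69 s, if anything falls off the work surface, if the arm or the gripper's body presses on something with over 40 N, if the wrist force passes 120 N, or if a joint passes its speed limit or range.

## Working session

There is one attempt and no reset: what is moved stays moved. The work goes in short steps, Python scripts to look and compute and a tool call to move; the robot and the scene stay as the last step left them, time stands still between calls to the robot, and variables do not carry over. Pictures are saved under pics/ and viewed, about 8 in all and at most 12, crops included, and the job is handed in when it is done.

Besides the shell and the picture viewer there is one more tool, called after "Emit:" as name(argument=value, ...) on one line, values as JSON. arm_command: Moves the arm, as the interface text tells. Its arguments: {"type":"object","properties":{"xyz":{"type":"array","items":{"type":"array","items":{"type":"number"}}},"turn":{"type":"array","items":{"type":"array","items":{"type":"number"}}},"gripper":{"type":"number"},"force":{"type":"number"}},"required":["xyz","turn"]}

```bash
mkdir -p pics; ls; cat > h.py <<'E'
import numpy as np,cv2
from plant import robot,read_camera,spotter
from scipy.spatial.transform import Rotation as R
def rot(o):
    o=np.array(o,float)
    return o if o.shape==(3,3) else (R.from_rotvec(o).as_matrix() if o.shape==(3,) else R.from_quat(o).as_matrix())
def cloud(p):
    z=p["z_map"];h,w=z.shape;v,u=np.mgrid[:h,:w]
    X=np.stack([(u-p["cx"])/p["fx"]*z,(v-p["cy"])/p["fy"]*z,z],-1)
    return X@rot(p["orientation"]).T+np.array(p["eye"])
def save(n,im): cv2.imwrite(f"pics/{n}.png",im[...,::-1])
E
python3 - <<'E'
from h import *
s=robot.read_state();print(s)
for n in("top","side"):
    p=read_camera(n);print(n,p["eye"],p["orientation"],p["fx"],p["cx"],p["cy"],p["shot"])
    save(n,p["frame"]);C=cloud(p);np.save(n+".npy",C);np.save(n+"_rgb.npy",p["frame"])
    for q in("board","board_label","case","wall_left","wall_right","dark_board","step_block","log_slice","log_stub","chip_jar","calliper","magnifier"):
        for m in spotter.masks_of(p,q)[:3]:
            P=C[m["pixels"]&(p["z_map"]>0)]
            print(q,round(m["confidence"],2),np.round(m["centre"]),m["pixels"].sum(),np.round(np.median(P,0),3) if len(P) else 0)
E
```

```text
pics
{'t': 0.0, 'q': array([ 1.03658098e+00,  1.31164647e-01,  1.48928502e+00,  8.28522834e-06,
        1.52300119e+00, -8.53965208e-02]), 'dq': array([ 7.56256863e-04, -6.55624142e-04,  5.05832797e-05, -3.64448355e-04,
       -1.03881921e-03,  1.03734320e-03]), 'joint_torque': array([ 8.04909741e-04, -5.59826267e+01, -4.91782129e+01,  7.71603291e-02,
        3.47996922e-02, -2.06187765e-04]), 'tool_pos': array([0.26019933, 0.5403876 , 0.4036819 ]), 'orientation': array([-6.98973097e-01, -3.06225809e+00,  2.77542931e-03]), 'force': array([-0.02225432, -0.25154208, -0.26627878]), 'wrist_torque': array([-0.01587001, -0.05735205, -0.02692928]), 'opening': 0.09254661895659419}
top [ 0.34286777 -0.03026426  1.05650408] [-2.12478505  2.16314545 -0.20154072] 405.8606264907292 279.9513252032536 210.8308719530625 1
board 0.89 [146. 117.] 1115 [0.684 0.372 0.024]
board 0.67 [188. 189.] 1069 [0.572 0.184 0.025]
board 0.63 [254. 204.] 1056 [0.404 0.14  0.025]
board_label 0.97 [150. 116.] 1057 [0.683 0.371 0.025]
board_label 0.85 [258. 204.] 1188 [0.404 0.14  0.025]
board_label 0.64 [219. 132.] 1
[... 1195 characters left out ...]
0.119 0.023]
case 0.74 [242. 349.] 5848 [ 0.575 -0.178  0.014]
wall_left 0.55 [222. 324.] 1264 [ 0.574 -0.07   0.031]
wall_right 0.51 [270. 381.] 307 [ 0.517 -0.326  0.06 ]
step_block 0.71 [166. 296.] 447 [0.729 0.203 0.027]
step_block 0.29 [221. 321.] 1263 [ 0.572 -0.07   0.03 ]
log_slice 0.73 [228. 413.] 996 [ 0.733 -0.252  0.033]
log_stub 0.66 [207. 175.] 792 [0.306 0.231 0.05 ]
chip_jar 0.82 [301. 297.] 1560 [ 0.297 -0.274  0.065]
chip_jar 0.5 [267. 382.] 243 [ 0.521 -0.328  0.061]
chip_jar 0.17 [192. 262.] 678 [0.566 0.169 0.021]
calliper 0.87 [250. 242.] 671 [ 0.353 -0.002  0.005]
calliper 0.49 [266. 385.] 271 [ 0.528 -0.326  0.061]
magnifier 0.62 [280. 474.] 716 [ 0.703 -0.451  0.009]
```

```bash
python3 - <<'E'
from h import *
a=np.load("top_rgb.npy")[90:340,70:470];save("top2",cv2.resize(a,None,fx=2,fy=2,interpolation=cv2.INTER_CUBIC)[:600])
E
```

```text
(no output)
```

View pics/top2.png

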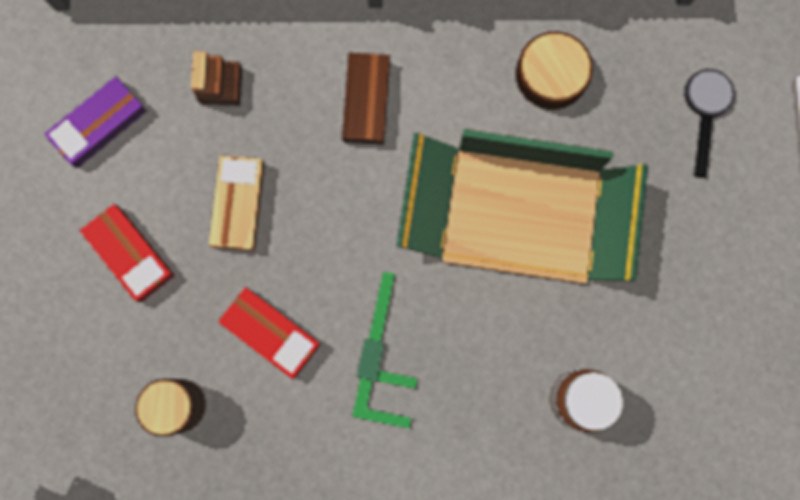

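The top view (crop is 2x, offset 70,90) shows four board look-alikes: purple at crop (95,120), red at (125,252), red at (268,332) and pale wood with a white label at (237,202). The pale one is the sample. Its label points to world +x, and the case opens towards −x. Next I'll measure the board, case and walls and enlarge the board to confirm.

```bash
python3 - <<'E'
from h import *
C=np.load("top.npy");a=np.load("top_rgb.npy");h=cv2.cvtColor(a,cv2.COLOR_RGB2HSV)
def rect(m,n):
    P=C[m].astype(np.float32);r=cv2.minAreaRect((P[:,:2]*1000).astype(np.float32));print(n,m.sum(),np.round(r[0],1),np.round(r[1],1),round(r[2],1),"z",np.round(np.percentile(P[:,2],[5,50,95]),4));return r
near=lambda x,y,d:np.hypot(C[...,0]-x,C[...,1]-y)<d
b=near(.572,.184,.085)&(C[...,2]>.017)&(C[...,2]<.035);r=rect(b,"board")
w=b&(h[...,1]<60)&(h[...,2]>180);rect(w,"label")
g=(h[...,0]>50)&(h[...,0]<90)&(h[...,1]>70)&(h[...,2]<140)
f=near(.56,-.19,.16)&(abs(C[...,2]-.012)<.006)&~g&(h[...,1]>70);rect(f,"floor")
for n,c in(("L",(.575,-.07)),("Rr",(.533,-.305))):
    m=g&near(*c,.09)&(C[...,2]>.012)
    if n=="L": m&=C[...,1]>-.1
    else: m&=C[...,1]<-.27
    P=C[m];ce=P.mean(0);n_=np.linalg.svd(P-ce,full_matrices=False)[2][2];print(n,m.sum(),ce,n_,"tilt",np.arccos(abs(n_[2])),P[:,2].max());rect(m,n)
y=near(.56,-.19,.25)&(h[...,0]>18)&(h[...,0]<32)&(h[...,1]>150)&(C[...,2]>.03)
for s in(1,-1):
    m=y&((C[...,1]+.19)*s>0.05); rect(m,"yellow%d"%s)
k=near(.64,-.18,.12)&(C[...,2]>.07);rect(k,"backtop")
# all tall neighbours
for n,c in(("dark",(.713,.016)),("log",(.745,-.234)),("call",(.35,.005)),("step",(.734,.212))):
    m=near(*c,.11)&(C[...,2]>.005)&~(near(.56,-.19,.16)); rect(m,n)
save("crop",cv2.resize(a[155:225,150:230],None,fx=6,fy=6,interpolation=cv2.INTER_CUBIC))
E
```

```text
board 1009 [574.3 186.1] [ 56.4 120.7] 84.3 z [0.0211 0.0247 0.0279]
label 210 [613.8 181.4] [46.  31.7] 85.6 z [0.0222 0.0253 0.0286]
floor 4208 [ 596.4 -194.7] [202.3 242.7] 80.4 z [0.0089 0.0122 0.0155]
L 908 [ 0.5751782  -0.06671267  0.03162597] [ 0.09616784  0.56955712 -0.81630658] tilt 0.6158087224495971 0.05691164994590103
L 908 [576.6 -63.6] [ 55.5 146.1] 80.3 z [0.0167 0.0308 0.0519]
Rr 1015 [ 0.53533344 -0.30295847  0.04064878] [-0.0660146  -0.77606923 -0.62718309] tilt 0.8928650588328939 0.08345049588551712
Rr 1015 [ 538.7 -303.4] [ 68.3 157.8] 88.5 z [0.0195 0.0395 0.065 ]
yellow1 128 [580.  -44.9] [  6.  145.4] 80.4 z [0.0439 0.0484 0.0512]
yellow-1 130 [ 531.3 -321. ] [  6.4 145. ] 80.4 z [0.0572 0.0606 0.0643]
backtop 379 [ 629.6 -199.6] [187.7  12. ] 80.4 z [0.0721 0.0811 0.0846]
dark 1021 [713.1  23. ] [170.6 191.2] 86.4 z [0.0126 0.0242 0.0285]
log 1109 [ 775.6 -226. ] [155.  193.2] 27.9 z [0.0295 0.0354 0.0513]
call 1816 [346.1   3.3] [207.1 179.6] 34.8 z [0.0056 1.0565 1.0565]
step 693 [730.8 203.9] [200.1 199.1] 45.4 z [0.0057 0.0291 0.0616]
```

View pics/crop.png

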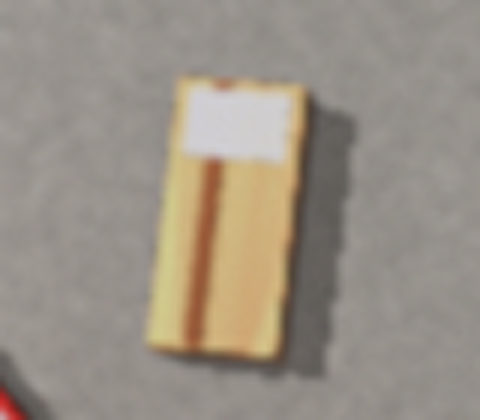

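The crop confirms it: pale board, white label at the +x end (crop (235,120)), one brown grain stripe. The measured poses are:

| Item | Centre (mm) | Angle |
|---|---|---|
| Board | (574, 186) | yaw ≈ −6° |
| Case | ≈ (555, −188) | yaw −9.6° |
| Left wall | – | ≈ 0.62 rad |
| Right wall | – | ≈ 0.89 rad |

I'll do the walls first, starting with the left one, with the fingers closed.

Emit:
arm_command(xyz=[[2.96, -4.95, -1], [2.96, -4.95, -1], [2.96, -4.95, -1], [2.96, -4.95, -1], [2.96, -4.95, -1], [2.96, -4.95, -1], [2.96, -4.95, -1], [2.96, -4.95, -1], [2.96, -4.95, -1], [2.96, -4.95, -1], [2.96, -4.95, -1], [0, 0, 0]], turn=[[0, 0, 0.0255], [0, 0, 0.0255], [0, 0, 0.0255], [0, 0, 0.0255], [0, 0, 0.0255], [0, 0, 0.0255], [0, 0, 0.0255], [0, 0, 0.0255], [0, 0, 0.0255], [0, 0, 0.0255], [0, 0, 0.0255], [0, 0, 0]], gripper=0, force=30)

```text
t: 2.8
tool_pos: [0.5868, -0.0075, 0.2935]
orientation: [-0.27, -3.129, 0.001]
force: [-0.9, 0.7, -0.2]
opening: 0.0004
```

```bash
cat > st.py <<'E'
from h import *
import json
s=robot.read_state();M=rot(s["orientation"])
open("log.jsonl","a").write(json.dumps([list(map(float,s["q"])),list(map(float,s["tool_pos"])),list(map(float,s["orientation"]))])+"\n")
O=np.array([.555,-.1875]);a=np.radians(-9.6);Rc=np.array([[np.cos(a),-np.sin(a)],[np.sin(a),np.cos(a)]])
g=s["tool_pos"]+.167*M[:,2]
print("t",round(s["t"],2),"tcp",np.round(s["tool_pos"],4),"grasp",np.round(g,4),"grasp local",np.round(Rc.T@(g[:2]-O),4))
print("q",np.round(s["q"],3),"toolz",np.round(M[:,2],3),"tooly",np.round(M[:,1],3),"yaw_y",round(np.degrees(np.arctan2(M[1,1],M[0,1])),1),"F",np.round(s["force"],1),"open",round(s["opening"],4))
E
python3 st.py
```

```text
t 2.8 tcp [ 0.5868 -0.0075  0.2935] grasp [ 0.5866 -0.0076  0.1265] grasp local [0.0011 0.1827]
q [-1.000e-01  1.740e-01  1.647e+00 -1.000e-03  1.322e+00 -1.498e+00] toolz [-0.001 -0.001 -1.   ] tooly [ 0.172  0.985 -0.001] yaw_y 80.1 F [-0.9  0.7 -0.2] open 0.0004
```

Emit:
arm_command(xyz=[[0, 0, -4.1], [0, 0, -4.1], [0, 0, 0], [-0.27, -1.58, 0], [-0.27, -1.58, 0], [-0.2, -1.18, 0], [-0.2, -1.18, 0], [0, 0, 0]], turn=[[0, 0, 0], [0, 0, 0], [0, 0, 0], [0, 0, 0], [0, 0, 0], [0, 0, 0], [0, 0, 0], [0, 0, 0]])

```text
t: 3.8
tool_pos: [0.5776, -0.0601, 0.2157]
orientation: [0.265, 3.126, -0.001]
force: [0.2, 0.4, 0.6]
opening: 0.0
```

```bash
python3 st.py
```

```text
t 3.8 tcp [ 0.5776 -0.0601  0.2157] grasp [ 0.5784 -0.0603  0.0488] grasp local [0.0018 0.1293]
q [-0.192  0.246  1.718 -0.     1.173 -1.594] toolz [ 0.005 -0.001 -1.   ] tooly [ 0.168  0.986 -0.   ] yaw_y 80.3 F [0.2 0.4 0.6] open 0.0
```

Emit:
arm_command(xyz=[[-0.08, -0.5, 0], [-0.05, -0.3, 0], [-0.03, -0.2, 0], [0, 0, 0]], turn=[[0, 0, 0], [0, 0, 0], [0, 0, 0], [0, 0, 0]])

```text
t: 4.3
tool_pos: [0.5746, -0.0694, 0.2123]
orientation: [-0.265, -3.129, 0.0]
force: [-0.0, 0.8, 0.8]
opening: 0.0005
```

```bash
python3 st.py; python3 - <<'E'
from h import *
a=read_camera("top")["frame"];b=read_camera("side")["frame"]
f=lambda x:cv2.resize(x,None,fx=2,fy=2,interpolation=cv2.INTER_CUBIC)
save("wl",np.hstack([f(a[130:260,240:430]),f(b[170:300,270:460])]))
E
```

```text
t 4.3 tcp [ 0.5746 -0.0694  0.2123] grasp [ 0.5745 -0.0694  0.0453] grasp local [-0.0005  0.1197]
q [-0.209  0.249  1.722 -0.     1.172 -1.611] toolz [-0.001 -0.    -1.   ] tooly [ 0.168  0.986 -0.   ] yaw_y 80.3 F [-0.   0.8  0.8] open 0.0005
```

View pics/wl.png

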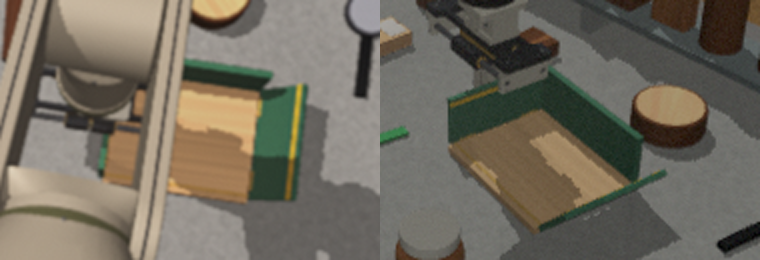

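The left wall looks close to upright (right panel, around (475,105)), but the low force says it isn't at its stop. I'll push a little further.

Emit:
arm_command(xyz=[[-0.03, -0.2, 0], [-0.03, -0.15, 0], [0, 0, 0]], turn=[[0, 0, 0], [0, 0, 0], [0, 0, 0]])

```text
t: 4.78
tool_pos: [0.5742, -0.0722, 0.2126]
orientation: [-0.264, -3.13, -0.001]
force: [-0.0, 4.6, -0.2]
opening: 0.0007
```

```bash
python3 st.py
```

```text
t 4.78 tcp [ 0.5742 -0.0722  0.2126] grasp [ 0.5741 -0.0721  0.0456] grasp local [-0.0004  0.117 ]
q [-2.140e-01  2.480e-01  1.722e+00  1.000e-03  1.172e+00 -1.617e+00] toolz [-0.     0.001 -1.   ] tooly [0.167 0.986 0.001] yaw_y 80.4 F [-0.   4.6 -0.2] open 0.0007
```

Emit:
arm_command(xyz=[[-0.03, -0.2, 0], [0, 0, 0]], turn=[[0, 0, 0], [0, 0, 0]])

```text
t: 5.03
tool_pos: [0.5741, -0.0729, 0.2126]
orientation: [-0.263, -3.13, -0.005]
force: [1.7, 12.5, 0.8]
opening: 0.0006
```

```bash
python3 st.py
```

```text
t 5.03 tcp [ 0.5741 -0.0729  0.2126] grasp [ 0.5741 -0.0723  0.0456] grasp local [-0.0004  0.1167]
q [-0.216  0.248  1.722  0.003  1.172 -1.62 ] toolz [ 0.     0.003 -1.   ] tooly [0.167 0.986 0.003] yaw_y 80.4 F [ 1.7 12.5  0.8] open 0.0006
```

Emit:
arm_command(xyz=[[0.3, 1.5, 0], [0.3, 1.5, 0], [0, 0, 5.5], [0, 0, 5.5], [-0.92, -5.4, 0], [-0.92, -5.4, 0], [-0.92, -5.4, 0], [-0.92, -5.4, 0], [-0.92, -5.4, 0], [-0.92, -5.4, 0], [0, 0, 0]], turn=[[0, 0, 0], [0, 0, 0], [0, 0, 0], [0, 0, 0], [0, 0, 0], [0, 0, 0], [0, 0, 0], [0, 0, 0], [0, 0, 0], [0, 0, 0], [0, 0, 0]])

```text
t: 6.4
tool_pos: [0.5238, -0.3718, 0.3226]
orientation: [-0.271, -3.13, 0.002]
force: [0.8, 0.3, 0.5]
opening: 0.0003
```

```bash
python3 st.py
```

```text
t 6.4 tcp [ 0.5238 -0.3718  0.3226] grasp [ 0.5238 -0.3721  0.1556] grasp local [-0.     -0.1872]
q [-6.970e-01  2.920e-01  1.455e+00 -1.000e-03  1.394e+00 -2.095e+00] toolz [-0.    -0.001 -1.   ] tooly [ 0.172  0.985 -0.001] yaw_y 80.1 F [0.8 0.3 0.5] open 0.0003
```

Now I'll go down and push +y by 66 mm, then continue in small steps.

Emit:
arm_command(xyz=[[0, 0, -5.5], [0, 0, -5.5], [0, 0, 0], [0.27, 1.58, 0], [0.27, 1.58, 0], [0.25, 1.48, 0], [0.2, 1.18, 0], [0.1, 0.6, 0], [0.05, 0.3, 0], [0, 0, 0]], turn=[[0, 0, 0], [0, 0, 0], [0, 0, 0], [0, 0, 0], [0, 0, 0], [0, 0, 0], [0, 0, 0], [0, 0, 0], [0, 0, 0], [0, 0, 0]])

```text
t: 7.65
tool_pos: [0.5361, -0.3054, 0.2148]
orientation: [0.266, 3.127, -0.015]
force: [-2.9, -25.8, -0.5]
opening: 0.0005
```

```bash
python3 st.py
```

```text
t 7.65 tcp [ 0.5361 -0.3054  0.2148] grasp [ 0.5365 -0.307   0.0478] grasp local [ 0.0017 -0.1209]
q [-0.599  0.335  1.612 -0.007  1.187 -1.997] toolz [ 0.003 -0.01  -1.   ] tooly [ 0.169  0.986 -0.009] yaw_y 80.3 F [ -2.9 -25.8  -0.5] open 0.0005
```

Both walls reached their stops. The two contact points put the case centre 2 mm lower in y, at about (554.6, −189.6). I'll back off, lift, and fit the arm kinematics to check that the tilted grasp is reachable.

Emit:
arm_command(xyz=[[-0.3, -1.5, 0], [-0.3, -1.5, 0], [0, 0, 5.5], [0, 0, 5.5], [0, 0, 3], [0, 0, 0]], turn=[[0, 0, 0], [0, 0, 0], [0, 0, 0], [0, 0, 0], [0, 0, 0], [0, 0, 0]])

```text
t: 8.4
tool_pos: [0.531, -0.3319, 0.3562]
orientation: [0.263, 3.126, -0.004]
force: [-0.4, -0.4, 0.0]
opening: 0.0004
```

```bash
python3 st.py; cat > kin.py <<'E'
from h import *
import json
from scipy.optimize import least_squares
D=[json.loads(l) for l in open("log.jsonl")]+[[[1.03658,.13116,1.48929,0,1.523,-.0854],[.2602,.54039,.40368],[-.69897,-3.06226,.00278]]]
rz=lambda a:R.from_euler("z",a).as_matrix();ry=lambda a:R.from_euler("y",a).as_matrix()
def fk(q,k):
    a1,h,L1,a3,L2,d6,yo=k
    A=rz(q[0]);B=A@ry(q[1]);C=B@ry(q[2]);E=C@rz(q[3])@ry(q[4]);F=E@rz(q[5])
    return A@[a1,yo,h]+B@[0,0,L1]+C@[a3,0,L2]+E@[0,0,d6],F
f=lambda k:np.concatenate([fk(q,k)[0]-p for q,p,_ in D]+[1e-3*(k-[0,.4,.45,0,.45,.1,0])])
k=least_squares(f,[0,.4,.45,0,.45,.1,.05]).x
if __name__=="__main__":
    print(np.round(k,4),"res mm",np.round(1000*np.abs(f(k)[:-7]).max(),2))
    for q,p,o in D[-2:]: print(np.round(fk(q,k)[1].T@rot(o),2))
E
python3 kin.py
```

```text
t 8.4 tcp [ 0.531  -0.3319  0.3562] grasp [ 0.5318 -0.3324  0.1892] grasp local [ 0.0013 -0.1468]
q [-0.641  0.223  1.473  0.     1.44  -2.043] toolz [ 0.005 -0.003 -1.   ] tooly [ 0.167  0.986 -0.002] yaw_y 80.4 F [-0.4 -0.4  0. ] open 0.0004
[0.     0.318  0.3691 0.0616 0.5534 0.1913 0.0512] res mm 0.0
[[ 0. -1. -0.]
 [ 1.  0.  0.]
 [-0. -0.  1.]]
[[-0. -1.  0.]
 [ 1. -0.  0.]
 [-0.  0.  1.]]
```

Emit:
arm_command(xyz=[[1.46, 5.07, -0.8], [1.46, 5.07, -0.8], [1.46, 5.07, -0.8], [1.46, 5.07, -0.8], [1.46, 5.07, -0.8], [1.46, 5.07, -0.8], [1.46, 5.07, -0.8], [1.46, 5.07, -0.8], [1.46, 5.07, -0.8], [1.46, 5.07, -0.8], [0, 0, 0]], turn=[[0.0055, 0.052, 0.006], [0.0055, 0.052, 0.006], [0.0055, 0.052, 0.006], [0.0055, 0.052, 0.006], [0.0055, 0.052, 0.006], [0.0055, 0.052, 0.006], [0.0055, 0.052, 0.006], [0.0055, 0.052, 0.006], [0.0055, 0.052, 0.006], [0.0055, 0.052, 0.006], [0, 0, 0]], gripper=9.3)

```text
t: 9.78
tool_pos: [0.6749, 0.1795, 0.2666]
orientation: [-0.134, -2.607, -0.013]
force: [-0.5, -0.5, 0.3]
opening: 0.0923
```

```bash
python3 st.py; python3 kin.py; cat > ik.py <<'E'
from kin import *
lo=np.array([-2.96,-.89,.02,-1.34,0,-2.66]);hi=np.array([2.96,2.26,2.5,4.48,2.73,2.66])
O90=R.from_euler("z",np.pi/2).as_matrix()
def ik(p,M,q0):
    g=lambda q:np.concatenate([(fk(q,k)[0]-p)*5,(R.from_matrix(M.T@fk(q,k)[1]@O90)).as_rotvec()])
    s=least_squares(g,np.clip(q0,lo+.01,hi-.01),bounds=(lo,hi));return s.x,np.linalg.norm(s.fun)
def pose(g,yaw,pitch): # pitch: 0 down, + leans back to robot, -pi/2 forward
    d=np.radians(yaw);c=R.from_rotvec(pitch*np.array([-np.sin(d),np.cos(d),0])).as_matrix()
    y=np.array([-np.sin(d),np.cos(d),0]);z=c@[0,0,-1];x=np.cross(y,z);M=np.stack([x,y,z],1)
    return np.array(g)-.167*z,M
E
python3 - <<'E'
from ik import *
for ph in(30,40,45,50):
    f=np.radians(ph);print(ph)
    for nm,g,yaw,pt in(("grasp",[.594,.184,.024],-6,f),("place",[.54,-.187,.10],-9.6,f-np.pi/2)):
        p,M=pose(g,yaw,pt)
        for q4 in(0,3.14):
            best=min((ik(p,M,[np.arctan2(p[1],p[0]),a,1.7,q4,b,c]) for a in(-.3,.3) for b in(.5,1.5) for c in(-1.5,1.5)),key=lambda t:t[1])
            print(nm,q4,np.round(p,3),np.round(best[0],2),"err",round(best[1],4))
E
```

```text
t 9.78 tcp [0.6749 0.1795 0.2666] grasp [0.5905 0.1854 0.1226] grasp local [-0.0272  0.3736]
q [ 0.156  0.759  0.981  0.12   1.919 -1.302] toolz [-0.506  0.035 -0.862] tooly [ 0.098  0.995 -0.017] yaw_y 84.4 F [-0.5 -0.5  0.3] open 0.0923
[0.     0.3181 0.3691 0.0616 0.5534 0.1914 0.0512] res mm 0.0
[[ 0. -1. -0.]
 [ 1.  0.  0.]
 [-0. -0.  1.]]
[[-0. -1.  0.]
 [ 1. -0.  0.]
 [-0.  0.  1.]]
30
grasp 0 [0.677 0.175 0.169] [ 0.15  0.86  1.02  0.13  1.77 -1.33] err 0.0
grasp 3.14 [0.677 0.175 0.169] [ 0.15  0.86  1.02  0.13  1.77 -1.33] err 0.0
place 0 [ 0.397 -0.163  0.184] [-0.72 -0.23  2.5   1.71  0.52  2.66] err 0.1591
place 3.14 [ 0.397 -0.163  0.184] [-0.72 -0.23  2.5   1.71  0.52  2.66] err 0.1591
40
grasp 0 [0.701 0.173 0.152] [ 0.13  1.04  0.79  0.16  1.98 -1.32] err 0.0
grasp 3.14 [0.701 0.173 0.152] [ 0.13  1.04  0.79  0.16  1.98 -1.32] err 0.0
place 0 [ 0.414 -0.166  0.207] [-0.62 -0.44  2.5   0.83  0.42 -2.66] err 0.0499
place 3.14 [ 0.414 -0.166  0.207] [-0.62 -0.44  2.5   0.83  0.42 -2.66] err 0.0499
45
grasp 0 [0.711 0.172 0.142] [ 0.12  1.15  0.67  0.19  2.09 -1.31] err 0.0
grasp 3.14 [0.711 0.172 0.142] [ 0.12  1.15  0.67  0.19  2.09 -1.31] err 0.0
place 0 [ 0.424 -0.167  0.218] [-0.62 -0.41  2.44  0.73  0.48 -2.57] err 0.0
place 3.14 [ 0.424 -0.167  0.218] [-0.62 -0.41  2.44  0.73  0.48 -2.57] err 0.0
50
grasp 0 [0.721 0.171 0.131] [ 0.12  1.26  0.52  0.21  2.21 -1.3 ] err 0.0
grasp 3.14 [0.721 0.171 0.131] [ 0.12  1.26  0.52  0.21  2.21 -1.3 ] err 0.0
place 0 [ 0.434 -0.169  0.228] [-0.59 -0.37  2.37  0.53  0.55 -2.37] err 0.0
place 3.14 [ 0.434 -0.169  0.228] [-0.59 -0.37  2.37  0.53  0.55 -2.37] err 0.0
```

The kinematic model fits to under 0.1 mm. A 30° lean can't reach the placing pose, but 45–50° can. I'll check the whole carry path at 45–48° for joint margins.

```bash
cat > path.py <<'E'
from ik import *
Cc=np.array([.5546,-.1896]);a=np.radians(-9.6);cx=np.array([np.cos(a),np.sin(a)])
s=robot.read_state()
for ph in(45,48):
  for gx in (.015,.025):
    f=np.radians(ph)
    bx=np.array([np.cos(np.radians(-6)),np.sin(np.radians(-6))])
    G=np.r_[np.array([.5743,.1861])+gx*bx,.024]
    P=np.r_[Cc+cx*(.012-.012),.072+gx]
    K=[(G+[0,0,.08],-6,f),(G,-6,f),(G+[0,0,.2],-6,f),(np.r_[P[:2]+[-0.02,.12],P[2]+.12],-8,f-.8),(P+[0,0,.10],-9.6,f-np.pi/2),(P,-9.6,f-np.pi/2)]
    q=s["q"];prev=None;print("phi",ph,"gx",gx)
    for kk in K:
        n=1 if prev is None else 8
        for t in np.linspace(0,1,n+1)[1:]:
            c=kk if prev is None else tuple(np.array(u)*(1-t)+np.array(v)*t for u,v in zip(prev,kk))
            p,M=pose(*c);q2,e=ik(p,M,q);
            if e>1e-3 or np.abs(q2-q).max()>.5: print("  !",np.round(e,3),np.round(q2-q,2))
            q=q2
        print(np.round(p,3),np.round(R.from_matrix(M).as_rotvec(),3),np.round(q,2));prev=kk
E
python3 path.py
```

```text
phi 45 gx 0.015
[0.707 0.172 0.222] [-0.123 -2.354 -0.051] [ 0.13  1.04  0.69  0.2   2.17 -1.29]
[0.707 0.172 0.142] [-0.123 -2.354 -0.051] [ 0.13  1.13  0.69  0.19  2.08 -1.31]
[0.707 0.172 0.342] [-0.123 -2.354 -0.051] [ 0.13  0.95  0.61  0.23  2.34 -1.25]
[ 0.532 -0.069  0.374] [ 2.180e-01  3.119e+00 -2.000e-03] [-0.23 -0.03  1.71  0.    1.45 -1.66]
[ 0.438 -0.17   0.305] [ 0.197  2.349 -0.082] [-0.6  -0.53  2.35  0.51  0.65 -2.31]
[ 0.438 -0.17   0.205] [ 0.197  2.349 -0.082] [-0.6  -0.32  2.41  0.79  0.43 -2.63]
phi 45 gx 0.025
[0.717 0.171 0.222] [-0.123 -2.354 -0.051] [ 0.12  1.07  0.64  0.2   2.2  -1.29]
[0.717 0.171 0.142] [-0.123 -2.354 -0.051] [ 0.12  1.17  0.64  0.19  2.11 -1.31]
[0.717 0.171 0.342] [-0.123 -2.354 -0.051] [ 0.12  0.99  0.55  0.23  2.36 -1.24]
[ 0.532 -0.069  0.384] [ 2.180e-01  3.119e+00 -2.000e-03] [-0.23 -0.04  1.7   0.    1.47 -1.66]
[ 0.438 -0.17   0.315] [ 0.197  2.349 -0.082] [-0.6  -0.54  2.34  0.5   0.67 -2.29]
[ 0.438 -0.17   0.215] [ 0.197  2.349 -0.082] [-0.6  -0.34  2.41  0.75  0.45 -2.58]
phi 48 gx 0.015
[0.713 0.172 0.216] [-0.121 -2.301 -0.
[... 267 characters left out ...]
66 -0.    1.5  -1.65]
[ 0.444 -0.171  0.311] [ 0.202  2.402 -0.077] [-0.59 -0.5   2.3   0.44  0.69 -2.24]
[ 0.444 -0.171  0.211] [ 0.202  2.402 -0.077] [-0.59 -0.3   2.37  0.64  0.47 -2.48]
phi 48 gx 0.025
[0.723 0.171 0.216] [-0.121 -2.301 -0.054] [ 0.12  1.14  0.56  0.22  2.26 -1.28]
[0.723 0.171 0.136] [-0.121 -2.301 -0.054] [ 0.12  1.23  0.55  0.2   2.17 -1.3 ]
[0.723 0.171 0.336] [-0.121 -2.301 -0.054] [ 0.12  1.05  0.47  0.25  2.42 -1.23]
[ 0.541 -0.07   0.384] [-0.217 -3.096 -0.004] [-0.22  0.01  1.65 -0.    1.52 -1.65]
[ 0.444 -0.171  0.321] [ 0.202  2.402 -0.077] [-0.59 -0.51  2.29  0.43  0.72 -2.22]
[ 0.444 -0.171  0.221] [ 0.202  2.402 -0.077] [-0.59 -0.33  2.36  0.61  0.49 -2.44]
```

```bash
cat > delta.py <<'E'
from ik import *
import sys
s=robot.read_state();g=eval(sys.argv[1]);yaw=float(sys.argv[2]);pt=np.radians(float(sys.argv[3]))
p,M=pose(g,yaw,pt);print("shift cm",np.round((p-s["tool_pos"])*100,2),"turn",np.round(R.from_matrix(M@rot(s["orientation"]).T).as_rotvec(),3))
E
python3 delta.py "[.5942,.184,.085]" -6 47
```

```text
shift cm [ 4.07 -0.83 -6.77] turn [ 0.046  0.286 -0.009]
```

Emit:
arm_command(xyz=[[2, -0.4, -2.4], [2.1, -0.4, -2.4], [0, 0, -2], [0, 0, 0]], turn=[[0.023, 0.143, -0.0045], [0.023, 0.143, -0.0045], [0, 0, 0], [0, 0, 0]])

```text
t: 10.28
tool_pos: [0.7161, 0.1669, 0.2011]
orientation: [-0.129, -2.324, -0.053]
force: [-0.1, 0.6, 0.9]
opening: 0.0928
```

```bash
python3 st.py; python3 delta.py "[.5942,.184,.024]" -6 47; python3 - <<'E'
from h import *
a=read_camera("wrist")["frame"];b=read_camera("side")["frame"]
save("hov",np.hstack([cv2.resize(a,(400,300)),cv2.resize(b[100:250,180:380],(400,300))]))
E
```

```text
t 10.28 tcp [0.7161 0.1669 0.2011] grasp [0.5954 0.1801 0.0865] grasp local [-0.0215  0.3692]
q [ 0.117  1.108  0.625  0.202  2.2   -1.292] toolz [-0.723  0.079 -0.686] tooly [ 0.11   0.994 -0.002] yaw_y 83.7 F [-0.1  0.6  0.9] open 0.0928
shift cm [-0.05  0.43 -6.32] turn [0.002 0.006 0.005]
```

View pics/hov.png

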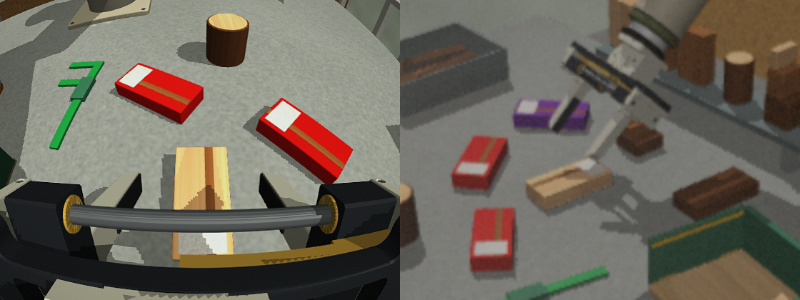

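The wrist view (left) shows the pale board, centred at (200,200), between the open fingers. The side view shows the gripper clear of the step block. I'll descend and grip.

Emit:
arm_command(xyz=[[0, 0.4, -2.5], [0, 0, -2.5], [0, 0, -1.2], [0, 0, 0]], turn=[[0, 0, 0], [0, 0, 0], [0, 0, 0], [0, 0, 0]])

```text
t: 10.88
tool_pos: [0.7163, 0.1715, 0.1403]
orientation: [-0.128, -2.323, -0.053]
force: [-0.8, -0.1, 0.4]
opening: 0.093
```

Emit:
arm_command(xyz=[[0, 0, 0], [0, 0, 0], [0, 0, 0], [0, 0, 0], [0, 0, 0], [0, 0, 0]], turn=[[0, 0, 0], [0, 0, 0], [0, 0, 0], [0, 0, 0], [0, 0, 0], [0, 0, 0]], gripper=4.5, force=30)

```text
t: 11.62
tool_pos: [0.7173, 0.1715, 0.1432]
orientation: [-0.128, -2.327, -0.054]
force: [0.4, -2.0, 2.4]
opening: 0.0555
```

```bash
python3 st.py
```

```text
t 11.62 tcp [0.7173 0.1715 0.1432] grasp [0.5969 0.1846 0.0282] grasp local [-0.0207  0.3739]
q [ 0.122  1.184  0.609  0.198  2.137 -1.303] toolz [-0.721  0.079 -0.688] tooly [ 0.109  0.994 -0.001] yaw_y 83.7 F [ 0.4 -2.   2.4] open 0.0555
```

Gripped at a 55.5 mm opening. I'll lift and check the hold.

Emit:
arm_command(xyz=[[0, 0, 2], [0, 0, 5], [0, 0, 5], [0, 0, 5], [0, 0, 3], [0, 0, 0]], turn=[[0, 0, 0], [0, 0, 0], [0, 0, 0], [0, 0, 0], [0, 0, 0], [0, 0, 0]])

```text
t: 12.38
tool_pos: [0.7175, 0.1718, 0.3478]
orientation: [-0.126, -2.334, -0.056]
force: [0.3, 0.3, -1.9]
opening: 0.0557
```

```bash
python3 st.py; python3 delta.py "[.535,-.07,.22]" -8 1.2
```

```text
t 12.38 tcp [0.7175 0.1718 0.3478] grasp [0.598  0.1851 0.232 ] grasp local [-0.0198  0.3745]
q [ 0.122  1.005  0.518  0.247  2.394 -1.227] toolz [-0.716  0.079 -0.694] tooly [0.109 0.994 0.002] yaw_y 83.8 F [ 0.3  0.3 -1.9] open 0.0557
shift cm [-17.91 -24.23   3.91] turn [-0.099 -0.777 -0.03 ]
```

Emit:
arm_command(xyz=[[-2.24, -3.03, 0.5], [-2.24, -3.03, 0.5], [-2.24, -3.03, 0.5], [-2.24, -3.03, 0.5], [-2.24, -3.03, 0.5], [-2.24, -3.03, 0.5], [-2.24, -3.03, 0.5], [-2.24, -3.03, 0.5], [0, 0, 0]], turn=[[-0.0124, -0.097, -0.004], [-0.0124, -0.097, -0.004], [-0.0124, -0.097, -0.004], [-0.0124, -0.097, -0.004], [-0.0124, -0.097, -0.004], [-0.0124, -0.097, -0.004], [-0.0124, -0.097, -0.004], [-0.0124, -0.097, -0.004], [0, 0, 0]])

```text
t: 13.5
tool_pos: [0.536, -0.0721, 0.3814]
orientation: [-0.227, -3.103, -0.001]
force: [1.4, 0.4, -0.3]
opening: 0.0556
```

```bash
python3 st.py; python3 delta.py "[.55,-.189,.20]" -9.6 -43.7
```

```text
t 13.5 tcp [ 0.536  -0.0721  0.3814] grasp [ 0.5309 -0.0716  0.2145] grasp local [-0.043   0.1102]
q [-0.227 -0.002  1.669 -0.004  1.505 -1.652] toolz [-0.03   0.003 -1.   ] tooly [ 0.145  0.989 -0.002] yaw_y 81.6 F [ 1.4  0.4 -0.3] open 0.0556
shift cm [-9.98 -9.76 -6.07] turn [-0.122 -0.784 -0.02 ]
```

Emit:
arm_command(xyz=[[-1, -0.98, -0.3], [-1, -0.98, -0.3], [-1, -0.98, -0.3], [-1, -0.98, -0.5], [-1, -0.98, -0.7], [-1, -0.98, -0.8], [-1, -0.98, -0.8], [-1, -0.98, -0.8], [-1, -0.98, -0.8], [-1, -0.98, -0.8], [0, 0, 0], [0, 0, 0]], turn=[[-0.0122, -0.0784, -0.002], [-0.0122, -0.0784, -0.002], [-0.0122, -0.0784, -0.002], [-0.0122, -0.0784, -0.002], [-0.0122, -0.0784, -0.002], [-0.0122, -0.0784, -0.002], [-0.0122, -0.0784, -0.002], [-0.0122, -0.0784, -0.002], [-0.0122, -0.0784, -0.002], [-0.0122, -0.0784, -0.002], [0, 0, 0], [0, 0, 0]])

```text
t: 15.0
tool_pos: [0.4383, -0.1684, 0.3215]
orientation: [0.196, 2.374, -0.078]
force: [-0.1, -0.5, -1.6]
opening: 0.0556
```

```bash
python3 st.py; python3 delta.py "[.55,-.189,.20]" -9.6 -43.7; python3 - <<'E'
from h import *
p=read_camera("side");b=p["frame"];C=cloud(p);np.save("side2.npy",C);np.save("side2_rgb.npy",b)
save("carry",cv2.resize(b[110:320,230:480],(750,630))[:600])
E
```

```text
t 15.0 tcp [ 0.4383 -0.1684  0.3215] grasp [ 0.5519 -0.1873  0.2006] grasp local [-0.0031 -0.0003]
q [-0.595 -0.546  2.323  0.46   0.705 -2.252] toolz [ 0.68  -0.113 -0.724] tooly [0.164 0.986 0.   ] yaw_y 80.5 F [-0.1 -0.5 -1.6] open 0.0556
shift cm [-0.21 -0.14 -0.07] turn [-0.    -0.002 -0.003]
```

View pics/carry.png

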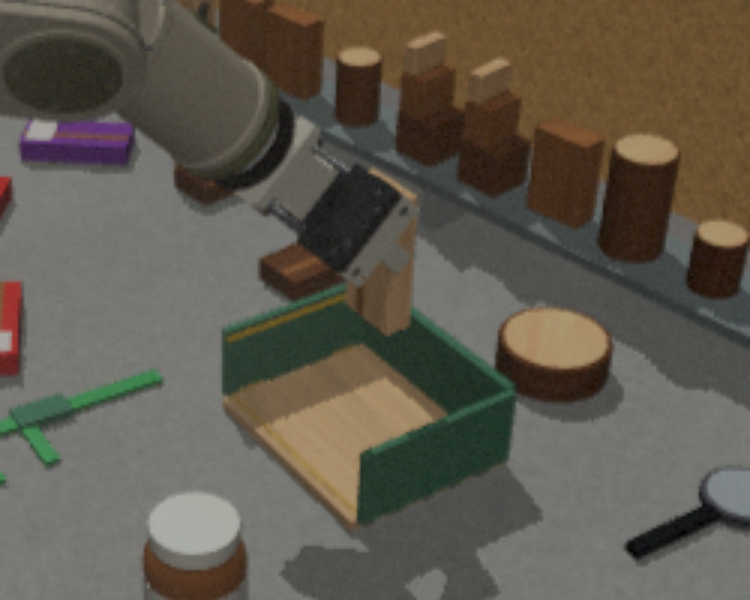

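The picture shows both walls upright and the board held vertical above the case (crop (385,260)). I'll measure its tilt from depth before lowering.

```bash
python3 - <<'E'
from h import *
C=np.load("side2.npy");a=np.load("side2_rgb.npy");h=cv2.cvtColor(a,cv2.COLOR_RGB2HSV)
Cc=np.array([.5546,-.1896]);t=np.radians(-9.6);Rc=np.array([[np.cos(t),-np.sin(t)],[np.sin(t),np.cos(t)]])
L=np.concatenate([(C[...,:2]-Cc)@Rc,C[...,2:]],-1)
m=(h[...,0]<25)&(h[...,1]>60)&(abs(L[...,0])<.05)&(abs(L[...,1])<.06)&(L[...,2]>.105)&(L[...,2]<.26)
P=L[m];print(m.sum(),P.min(0),P.max(0))
for z in np.arange(.11,.26,.015):
    r=P[abs(P[:,2]-z)<.0075]
    if len(r)>5:print(round(z,3),len(r),"x",np.round(np.percentile(r[:,0],[3,50,97]),3),"y",np.round(np.percentile(r[:,1],[3,50,97]),3))
S=P[P[:,1]<-.022];
n=np.linalg.svd(S-S.mean(0),full_matrices=False)[2][2];print("side n",len(S),n)
F=P[(P[:,1]>-.02)&(P[:,2]<.16)]
if len(F)>20:n=np.linalg.svd(F-F.mean(0),full_matrices=False)[2][2];print("front n",len(F),n)
E
```

```text
450 [-0.02006494 -0.04237943  0.11797666] [0.02457764 0.02953388 0.24116965]
0.125 96 x [-0.002  0.001  0.023] y [-0.031 -0.016  0.025]
0.14 102 x [-0.002  0.001  0.021] y [-0.03  -0.017  0.022]
0.155 86 x [-0.001  0.002  0.02 ] y [-0.031 -0.025  0.   ]
0.17 65 x [-0.001  0.003  0.024] y [-0.029 -0.026 -0.01 ]
0.185 24 x [-0.002  0.016  0.022] y [-0.041 -0.027 -0.017]
0.2 25 x [-0.016  0.015  0.023] y [-0.042 -0.027 -0.025]
0.215 18 x [0.009 0.018 0.023] y [-0.031 -0.028 -0.025]
0.23 9 x [0.019 0.021 0.024] y [-0.028 -0.018  0.028]
0.245 25 x [0.016 0.02  0.023] y [-0.027 -0.003  0.024]
side n 252 [ 0.07647424 -0.99705065 -0.0064568 ]
front n 136 [0.9999174  0.00910327 0.00907359]
```

The board is vertical within about 0.01 rad. Its centre is at local (+0.012, −0.002) and its bottom is at z ≈ 0.118. I'll lower it.

Emit:
arm_command(xyz=[[0, 0, -1.5], [0, 0, -2], [0, 0, -2], [0, 0, -1.5], [0, 0, -1.5], [0, 0, -1], [0, 0, -0.3], [0, 0, 0], [0, 0, 0]], turn=[[0, 0, 0], [0, 0, 0], [0, 0, 0], [0, 0, 0], [0, 0, 0], [0, 0, 0], [0, 0, 0], [0, 0, 0], [0, 0, 0]])

```text
t: 16.18
tool_pos: [0.4383, -0.169, 0.2244]
orientation: [0.196, 2.37, -0.081]
force: [0.4, 0.4, -1.4]
opening: 0.0561
```

```bash
python3 st.py; python3 delta.py "[.552,-.1875,.095]" -9.6 -43.7
```

```text
t 16.18 tcp [ 0.4383 -0.169   0.2244] grasp [ 0.5523 -0.1882  0.1039] grasp local [-0.0025 -0.0012]
q [-0.596 -0.365  2.395  0.665  0.486 -2.498] toolz [ 0.683 -0.115 -0.721] tooly [ 0.165  0.986 -0.001] yaw_y 80.5 F [ 0.4  0.4 -1.4] open 0.0561
shift cm [-0.01  0.07 -0.87] turn [ 0.002  0.002 -0.002]
```

Emit:
arm_command(xyz=[[0, 0, -0.2], [0, 0, -0.2], [0, 0, -0.15], [0, 0, -0.15], [0, 0, 0], [0, 0, 0]], turn=[[0, 0, 0], [0, 0, 0], [0, 0, 0], [0, 0, 0], [0, 0, 0], [0, 0, 0]])

```text
t: 16.92
tool_pos: [0.438, -0.1688, 0.2167]
orientation: [0.196, 2.371, -0.08]
force: [0.3, -0.5, -2.2]
opening: 0.0557
```

```bash
python3 st.py
```

```text
t 16.93 tcp [ 0.438  -0.1688  0.2167] grasp [ 0.5519 -0.188   0.0961] grasp local [-0.0029 -0.001 ]
q [-0.596 -0.347  2.398  0.689  0.471 -2.525] toolz [ 0.682 -0.115 -0.722] tooly [ 0.165  0.986 -0.001] yaw_y 80.5 F [ 0.3 -0.5 -2.2] open 0.0557
```

Emit:
arm_command(xyz=[[0, 0, -0.1], [0, 0, -0.1], [0, 0, 0]], turn=[[0, 0, 0], [0, 0, 0], [0, 0, 0]])

```text
t: 17.3
tool_pos: [0.438, -0.1687, 0.2146]
orientation: [0.196, 2.371, -0.08]
force: [0.4, -0.1, -2.3]
opening: 0.0557
```

Emit:
arm_command(xyz=[[0, 0, -0.1], [0, 0, 0]], turn=[[0, 0, 0], [0, 0, 0]])

```text
t: 17.55
tool_pos: [0.4382, -0.1689, 0.214]
orientation: [0.196, 2.371, -0.08]
force: [0.3, 0.7, -0.4]
opening: 0.0553
```

Emit:
arm_command(xyz=[[0, 0, -0.1], [0, 0, 0]], turn=[[0, 0, 0], [0, 0, 0]])

```text
t: 17.8
tool_pos: [0.4385, -0.1691, 0.2137]
orientation: [0.196, 2.369, -0.081]
force: [-3.7, 1.2, 5.3]
opening: 0.0556
```

```bash
python3 st.py; python3 - <<'E'
from h import *
p=read_camera("side");C=cloud(p);h=cv2.cvtColor(p["frame"],cv2.COLOR_RGB2HSV)
Cc=np.array([.5546,-.1896]);t=np.radians(-9.6);Rc=np.array([[np.cos(t),-np.sin(t)],[np.sin(t),np.cos(t)]])
L=np.concatenate([(C[...,:2]-Cc)@Rc,C[...,2:]],-1)
m=(h[...,0]<25)&(h[...,1]>60)&(abs(L[...,0])<.05)&(abs(L[...,1])<.06)&(L[...,2]>.02)&(L[...,2]<.16)
P=L[m]
for z in np.arange(.025,.16,.015):
    r=P[abs(P[:,2]-z)<.0075]
    if len(r)>5:print(round(z,3),len(r),"x",np.round(np.percentile(r[:,0],[3,50,97]),3),"y",np.round(np.percentile(r[:,1],[3,50,97]),3))
print(P[:,2].max())
E
```

```text
t 17.8 tcp [ 0.4385 -0.1691  0.2137] grasp [ 0.5526 -0.1883  0.0933] grasp local [-0.0022 -0.0012]
q [-0.596 -0.337  2.398  0.704  0.462 -2.542] toolz [ 0.683 -0.115 -0.721] tooly [ 0.165  0.986 -0.001] yaw_y 80.5 F [-3.7  1.2  5.3] open 0.0556
0.025 65 x [-0.002  0.001  0.024] y [-0.031 -0.025  0.012]
0.04 68 x [-0.001  0.002  0.023] y [-0.031 -0.027 -0.004]
0.055 59 x [-0.001  0.004  0.022] y [-0.031 -0.026 -0.011]
0.07 30 x [-0.001  0.014  0.024] y [-0.032 -0.028 -0.021]
0.085 18 x [-0.002  0.017  0.024] y [-0.043 -0.028 -0.026]
0.1 12 x [0.007 0.017 0.022] y [-0.041 -0.029 -0.027]
0.13 95 x [0.007 0.016 0.024] y [-0.028 -0.005  0.025]
0.1338819320550082
```

Firm, gentle contact at about 7 N. I'll soften the grip, open, and go straight up.

Emit:
arm_command(xyz=[[0, 0, 0.05], [0, 0, 0]], turn=[[0, 0, 0], [0, 0, 0]], force=5)

```text
t: 18.1
tool_pos: [0.4382, -0.1691, 0.2137]
orientation: [0.196, 2.37, -0.081]
force: [-0.0, -0.8, 2.3]
opening: 0.0561
```

Emit:
arm_command(xyz=[[0, 0, 0], [0, 0, 0], [0, 0, 0], [0, 0, 0], [0, 0, 0], [0, 0, 0]], turn=[[0, 0, 0], [0, 0, 0], [0, 0, 0], [0, 0, 0], [0, 0, 0], [0, 0, 0]], gripper=8.5)

```text
t: 18.85
tool_pos: [0.438, -0.1688, 0.2132]
orientation: [0.196, 2.371, -0.08]
force: [0.4, 0.0, 0.2]
opening: 0.0849
```

```bash
python3 st.py
```

```text
t 18.85 tcp [ 0.438  -0.1688  0.2132] grasp [ 0.5519 -0.188   0.0926] grasp local [-0.003 -0.001]
q [-0.596 -0.338  2.399  0.702  0.463 -2.539] toolz [ 0.682 -0.115 -0.722] tooly [ 0.165  0.986 -0.001] yaw_y 80.5 F [0.4 0.  0.2] open 0.0849
```

Emit:
arm_command(xyz=[[0, 0, 1], [0, 0, 3], [0, 0, 4], [0, 0, 4], [0, 0, 3], [-0.3, 3, 0], [-0.3, 4, 0], [-0.3, 4, 0], [-0.3, 4, 0], [-0.3, 4, 0], [0, 4, 0], [0, 0, 0]], turn=[[0, 0, 0], [0, 0, 0], [0, 0, 0], [0, 0, 0], [0, 0, 0], [0, 0, 0], [0, 0, 0], [0, 0, 0], [0, 0, 0], [0, 0, 0], [0, 0, 0], [0, 0, 0]])

```text
t: 20.35
tool_pos: [0.4227, 0.0639, 0.3633]
orientation: [0.19, 2.372, -0.077]
force: [-0.7, -0.6, -0.1]
opening: 0.085
```

```bash
python3 st.py; python3 - <<'E'
from h import *
Cc=np.array([.5546,-.1896]);t=np.radians(-9.6);Rc=np.array([[np.cos(t),-np.sin(t)],[np.sin(t),np.cos(t)]])
ims=[]
for n,w in(("side",np.s_[160:310,260:460]),("top",np.s_[120:270,230:430])):
    p=read_camera(n);C=cloud(p);h=cv2.cvtColor(p["frame"],cv2.COLOR_RGB2HSV);ims.append(cv2.resize(p["frame"][w],(400,300)))
    L=np.concatenate([(C[...,:2]-Cc)@Rc,C[...,2:]],-1)
    m=(abs(L[...,0])<.05)&(abs(L[...,1])<.05)&(L[...,2]>.02)&(L[...,2]<.16);P=L[m]
    print(n,m.sum())
    for z in np.arange(.03,.15,.02):
        r=P[abs(P[:,2]-z)<.01]
        if len(r)>5:print(round(z,3),len(r),"x",np.round(np.percentile(r[:,0],[3,50,97]),3),"y",np.round(np.percentile(r[:,1],[3,50,97]),3))
    if n=="side":
        F=P[(P[:,1]>-.02)&(P[:,2]<.122)&(P[:,0]<.012)];nn=np.linalg.svd(F-F.mean(0),full_matrices=False)[2][2];print("front n",len(F),np.round(nn,3))
    else: 
        T=P[P[:,2]>.12];print("top rect",cv2.minAreaRect((T[:,:2]*1000).astype(np.float32)),np.median(T[:,2]))
    g=(h[...,0]>45)&(h[...,0]<95)&(h[...,1]>60)
    for s in(1,-1):
        for z in(.025,.045,.065,.078):
            r=L[g&(abs(L[...,0])<.055)&(abs(L[...,1]*s-.1)<.03)&(abs(L[...,2]-z)<.008)]
            if len(r)>8:print(" wall",s,z,len(r),np.round(np.percentile(r[:,1],[5,50,95]),4))
save("end",np.hstack(ims))
E
```

```text
t 20.35 tcp [0.4227 0.0639 0.3633] grasp [0.5367 0.0455 0.2427] grasp local [-0.0569  0.2266]
q [ 0.114 -0.744  2.363 -0.266  0.796 -1.182] toolz [ 0.683 -0.111 -0.722] tooly [ 0.159  0.987 -0.001] yaw_y 80.8 F [-0.7 -0.6 -0.1] open 0.085
side 897
0.03 131 x [-0.001  0.001  0.023] y [-0.031 -0.018  0.024]
0.05 133 x [-0.002  0.001  0.021] y [-0.031 -0.016  0.023]
0.07 140 x [-0.002  0.001  0.022] y [-0.031 -0.017  0.022]
0.09 134 x [-0.002  0.001  0.021] y [-0.031 -0.017  0.023]
0.11 149 x [-0.002  0.001  0.022] y [-0.031 -0.019  0.023]
0.13 210 x [-0.002  0.008  0.023] y [-0.031 -0.008  0.023]
front n 376 [ 1.    -0.015  0.006]
 wall 1 0.025 148 [0.0895 0.0926 0.0955]
 wall 1 0.045 144 [0.0897 0.0928 0.0958]
 wall 1 0.065 97 [0.0896 0.0922 0.0952]
 wall 1 0.078 72 [0.0901 0.0943 0.1001]
 wall -1 0.025 177 [-0.1056 -0.1034 -0.1011]
 wall -1 0.045 177 [-0.1056 -0.1035 -0.1011]
 wall -1 0.065 192 [-0.106  -0.1032 -0.1012]
 wall -1 0.078 177 [-0.1053 -0.1023 -0.096 ]
top 505
0.03 43 x [-0.001  0.     0.011] y [-0.022  0.009  0.03 ]
0.05 43 x [-0.001  0.     0.015] y [-0.022  0.006  0.03 ]
0.07 51 x [-0.001  0.     0.019] y [-0.022  0.008  0.031]
0.09 44 x [-0.001  0.     0.017] y [-0.024  0.009  0.03 ]
0.11 55 x [-0.001 -0.     0.018] y [-0.023  0.006  0.03 ]
0.13 269 x [-0.001  0.01   0.023] y [-0.024  0.003  0.029]
top rect ((11.370361328125, 2.742015838623047), (55.470787048339844, 25.44782829284668), 89.38681030273438) 0.1316528783370351
 wall 1 0.078 115 [0.0968 0.0998 0.1026]
 wall -1 0.045 42 [-0.0922 -0.0917 -0.0912]
 wall -1 0.078 110 [-0.0992 -0.0961 -0.0933]
```

View pics/end.png

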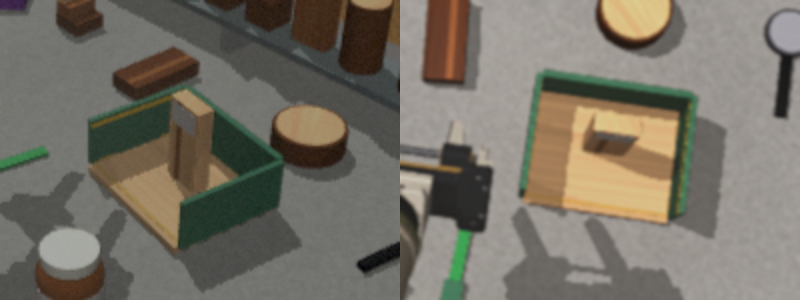

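The end views show both walls vertical, with no change in y over their height. The board stands mid-floor with its label at the top, facing the open front (left crop (185,118)), and the gripper is clear. I'll hand in.

```bash
python3 -c "
from plant import robot
print(robot.close_job())"
```

```text
the job is handed in; nothing more can be done
None
```

I handed the job in at about 20.5 s of the 69 s allowed, with the sample standing in the case and both green walls upright. The hand-in gave no verdict.

**What I did:** I pushed each wall from outside until it met its stop, at about 12 N on the left and 26 N on the right. I then picked up the pale labelled board with the gripper leaning about 46°, turned it upright and lowered it onto the floor. Contact with the floor was about 7 N at the wrist. Last, I let go and backed away.

**Last checks:**
- **Board:** it is centred at about 11 mm in x and within 3 mm in y of the case floor's middle. It is vertical within about 0.01 rad, its top is at 132 mm, and the label is up and facing the open front within about 0.02 rad.
- **Walls:** both are vertical in the side-camera depth, with no lean over their height.
- **Other things:** I didn't re-measure them. Those in the last picture looked in place, and no move touched any of them.

**Disagreement:** the top and side cameras put things about 5 mm apart in y. That is more than the stated 2 mm calibration, but well inside the 35 mm tolerance.

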